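# Read out the wash-temperature loggers

### The job

Put the bar of soap that was left on the reader back in the soap dish, flat and lengthwise in its middle. Then pull every logger that is plugged into the charging dock straight out of its socket, against the catch, and stand it upright in the reader's bay of its own colour, square and centred so that it is clear of the stops on all sides; once all are in place, swing the reader's start lever fully over, away from you. Tip no logger over, leave the dropper bottle and the tin alone, and if the soap gets knocked out of its dish put it back.

Things in the scene. Friction and masses are not known exactly. Their poses are not given: they have to be found in the camera images.
- logger_red: logger with a red cap: upright white block, 44 mm along x, 34 mm along y, 56 mm tall, cap the top 14 mm, 70 g; origin at the centre of its underside. A groove 3.5 mm deep, 4 to 15.5 mm above the underside, runs across its two x faces. Starts plugged fully home in a dock well drawn at random, its x along the dock's x, 38 mm proud of the dock's top. May be absent
- logger_yellow: logger with a yellow cap: upright white block, 44 mm along x, 34 mm along y, 56 mm tall, cap the top 14 mm, 70 g; origin at the centre of its underside. A groove 3.5 mm deep, 4 to 15.5 mm above the underside, runs across its two x faces. Starts plugged fully home in a dock well drawn at random, its x along the dock's x, 38 mm proud of the dock's top. May be absent
- logger_green: logger with a green cap: upright white block, 44 mm along x, 34 mm along y, 56 mm tall, cap the top 14 mm, 70 g; origin at the centre of its underside. A groove 3.5 mm deep, 4 to 15.5 mm above the underside, runs across its two x faces. Starts plugged fully home in a dock well drawn at random, its x along the dock's x, 38 mm proud of the dock's top. May be absent
- logger_blue: logger with a blue cap: upright white block, 44 mm along x, 34 mm along y, 56 mm tall, cap the top 14 mm, 70 g; origin at the centre of its underside. A groove 3.5 mm deep, 4 to 15.5 mm above the underside, runs across its two x faces. Starts plugged fully home in a dock well drawn at random, its x along the dock's x, 38 mm proud of the dock's top. May be absent
- dock: grey fixed dock, 96 mm along x, 240 along y, 24 tall; origin at the centre of its underside. Wells 47 x 37 mm, floor 6 mm above the underside, in a row at y = -84, -28, 28, 84 mm. A sprung nose in each well's near and far wall catches in the logger's groove: a straight pull up of about 12 N frees it after 1 to 2 mm, then it slides out with little drag
- reader: white fixed plate, 92 mm along x, 310 along y, 12 thick; origin at the centre of its underside. Four bays in a row along y, each a flat space 56 mm (x) by 46 mm (y) between stops 6 mm high (rails at the sides, short tabs at the near and far end), with coloured border and near tab. The start lever stands at the +y end, 71 mm from the nearest bay's centre
- bay_red (a point): centre of the red reading bay on the plate's top face, 12 mm above the worktop; axes as the reader's
- bay_yellow (a point): centre of the yellow reading bay on the plate's top face, 12 mm above the worktop; axes as the reader's
- bay_green (a point): centre of the green reading bay on the plate's top face, 12 mm above the worktop; axes as the reader's
- bay_blue (a point): centre of the blue reading bay on the plate's top face, 12 mm above the worktop; axes as the reader's
- start (a joint): start lever of the reader: 0 leaning to the reader's -x (near the robot), 1.0 rad fully over to +x; stays where it is left, swings easily (about 0.06 N m). It swings about an axis along the reader's y, 34 mm above the worktop at x = 0, y = +125 mm of the reader
- start_tip (a point): centre of the lever's black ball knob, 26 mm across, 50 mm from the lever's axis
- soap: green bar of soap, 44 mm along its x, 72 mm along its y, 21 mm tall, 85 g; origin at the centre of its underside. At the start it lies on top of the stops of the reader, across a bay
- soap_dish: cream soap dish fixed to the worktop, 82 mm along x, 122 mm along y, rim 20 mm high; origin at the centre of its underside. The soap's place is its middle, on the ribs 7 mm above the origin, with the soap's long side along the dish's long side
- stain_dropper: small brown dropper bottle, 33 mm across, 102 mm tall; a bystander, origin at the centre of its underside
- polish_tin: flat round tin, 65 mm across, 29 mm tall; a bystander, origin at the centre of its underside

How it is judged:
By the outcome, as a careful person would: the job done as asked, in the order asked, and still so for the second after the job is handed in, with the robot touching nothing.
Of logger_red, logger_yellow, logger_green, logger_blue only 2 to 4 are there at a start; the rules pass over those that are not, and their reading is None.
At some moment in a run one of soap may be knocked a few centimetres aside while the robot is not near it.
It also fails if it takes over 210 s, if anything falls off the work surface, if the arm or the gripper's body presses on something with over 40 N, if the wrist force passes 120 N, or if a joint passes its speed limit or range.

### The arm

A 6-joint arm with a two-finger parallel gripper is mounted at the origin on a cart in front of the work surface, level with it; the furniture and walls round the work are solid. World frame = base frame: x ahead of the robot, y to its left, z up, the work surface at z = 0. Lengths are in m, angles in rad, forces in N, time in s.
With the tool pointing down it reaches from about 0.3 to 0.875 m from the base axis. Payload 6.4 kg.
Tool frame: the origin (TCP) lies between the finger pads; the fingertips stand ctrl.tip_extent ahead of it and the grasp point (between the pads) is the TCP (ctrl.tip_extent is the distance from the TCP to the fingertips, in m); z points along the fingers, y is the line along which they close (so a half turn about z gives the same grasp; the last joint's range is limited). The gripper opens to 85 mm and grips with 20 to 120 N. Pads are 22 mm wide; open, the fingers measure 114 mm over their backs; the gripper's body (76 mm by 85 mm) begins 54 mm behind the grasp point. The pads swing forward as they close: fully open they stand 13 mm farther back than shut.
Start: joints at [-1.329, 0.181, 1.607, -0, 1.354, -0.206], TCP at [0.249, -0.518, 0.25] pointing down, gripper open.
Joint ranges: [-2.99, 2.99], [-0.89, 2.07], [0.3, 2.58], [-1.14, 4.28], [0, 2.63], [-3.12, 3.12]. Speed limits (rad/s): [2.57, 2.57, 3.01, 3.14, 3.14, 3.14].

### API

Orientations are given as a unit quaternion [w, x, y, z].
In Python, from bench import ctrl gives the robot as it stands.
- The arm moves only by the tool send_rows, never from a script. Its arguments are lists of equal length, an entry for each row: "dr": the turn, a rotation vector about the tool's x, y, z in units of 6 degrees (1.0 is 6 degrees), a list of three; "xyz": the shift along the tool's x, y, z in cm, a list of three; "jaw": the opening in per cent of the stroke, from 0 (shut) to 100 (fully open). In form: {"dr": [[wx, wy, wz], ...], "xyz": [[dx, dy, dz], ...], "jaw": [jaw, ...]}. A call has exactly 8 rows; each row is the pose to reach, as a shift and turn from the pose commanded when the call began, along the tool's axes at that moment; what a row does not reach only later rows make up. A row lasts 1/8 s, in which the tool goes at most 62.5 mm and 10.7 degrees, less where a joint would pass 70% of its speed; a pose out of reach is approached as far as the arm can. A call with a gripper value outside its range is refused whole. The fingers move at their own pace and stop on an object; the grip force is fixed at half the most. Time passes only in rows, so rows that repeat a pose let the fingers close, or fill a call up. It gives the time, the measured TCP pose, the force, the opening and the grip force at its end, in the units of the state.
- ctrl.get_obs(): the state, without advancing time (a new reading comes with each control period).
- ctrl.camera(name): name is "scene" or "top" or "wrist"; returns the picture (480x640x3 uint8, red, green, blue); there is no depth.
- ctrl.calibration(name): a dict with "camera_matrix" (3x3 intrinsics, pixels), "D" ([k1, k2, p1, p2, k3] as OpenCV has them; the pictures are not rectified), "world_from_camera" (4x4, takes a point from camera to world coordinates). Camera axes: x right, y up, looking along -z (the intrinsics and any distortion apply to the point x, -y, -z); pixel columns grow to the right and rows downward; lengths in m; the calibration is good to about 2 mm. A picture is of the moment at which its call begins: read the wrist's pose just before it. calibration takes no time and is no camera call; for the wrist camera it gives the pose at the moment of the call.
- ctrl.hand_in(): hands the job in; it is judged then, once.
The state is a dict: "time_s": time; "q": joint angles; "dq": joint speeds; "joint_efforts": joint torques, N m; "eef_pos": TCP position; "eef_rot": TCP orientation; "wrist_force": force on the tool from outside, world axes, zero at the start; "torque": the same for the moment, N m; "opening": opening from 0.0 (shut) to 1.0 (fully open); "grasp_force": force on a finger pad.
Only numpy, scipy, OpenCV 4.12 (cv2) and the standard library are available. Lean on these libraries where they do the work, as an engineer would, in place of code of your own. Each camera call takes 0.05 s, during which the arm holds its last target. There are 200 camera calls.

## Working session

There is one attempt and no reset: what is moved stays moved. The work goes in short steps, Python scripts to look and compute and a tool call to move; the robot and the scene stay as the last step left them, time stands still between calls to the robot, and variables do not carry over. Pictures are saved under pics/ and viewed, at most 14 in all, crops included, and the job is handed in when it is done.

Besides the shell and the picture viewer there is one more tool, called after "Call:" by a JSON object that holds its "method" and its "body". send_rows: Moves the arm, as the interface text tells. Its arguments: {"type":"object","properties":{"dr":{"type":"array","items":{"type":"array","items":{"type":"number"}}},"xyz":{"type":"array","items":{"type":"array","items":{"type":"number"}}},"jaw":{"type":"array","items":{"type":"number"}}},"required":["dr","xyz","jaw"]}

```bash
ls; mkdir -p pics; cat > h.py <<'E'
import numpy as np, cv2
from scipy.spatial.transform import Rotation as R
from bench import ctrl
def snap(n,f=None):
    c=ctrl.calibration(n); im=ctrl.camera(n)
    if f: cv2.imwrite('pics/'+f,im[:,:,::-1])
    return im,c
def ray(c,uv):
    p=cv2.undistortPoints(np.array(uv,float).reshape(-1,1,2),np.array(c['camera_matrix']),np.array(c['D'])).reshape(-1,2)
    T=np.array(c['world_from_camera']); d=np.c_[p[:,0],-p[:,1],-np.ones(len(p))]@T[:3,:3].T
    return T[:3,3],d
def onz(c,uv,z):
    o,d=ray(c,uv); return o+d*((z-o[2])/d[:,2])[:,None]
def blob(im,h,s=100,v=60,amin=60):
    H=cv2.cvtColor(im,cv2.COLOR_RGB2HSV)
    m=((H[...,0]>=h[0])&(H[...,0]<=h[1]) if h[0]<=h[1] else (H[...,0]>=h[0])|(H[...,0]<=h[1]))&(H[...,1]>=s)&(H[...,2]>=v)
    cs,_=cv2.findContours(m.astype(np.uint8),cv2.RETR_EXTERNAL,cv2.CHAIN_APPROX_NONE)
    return sorted([c for c in cs if cv2.contourArea(c)>amin],key=cv2.contourArea,reverse=True)
def pose():
    o=ctrl.get_obs(); q=o['eef_rot']; return o,np.array(o['eef_pos']),R.from_quat([q[1],q[2],q[3],q[0]])
E
python3 - <<'E'
from h import *
for n in('scene','top'): snap(n,n+'0.png')
o,p,r=pose(); print(o,ctrl.tip_extent); print(r.as_matrix().round(3)); print(ctrl.calibration('top'))
E
```

```text
pics
{'time_s': 0.1, 'q': array([-1.32932073e+00,  1.81496227e-01,  1.60790313e+00, -2.31527892e-05,
        1.35377525e+00, -2.06285573e-01]), 'dq': array([-0.00109492, -0.00398084, -0.00359084,  0.00118187, -0.00020018,
       -0.0015109 ]), 'joint_efforts': array([ 1.02567941e-03, -4.45879018e+01, -3.52237308e+01, -2.36926116e-04,
        4.15998788e-03, -3.64956338e-05]), 'eef_pos': array([ 0.24884991, -0.51785079,  0.24945999]), 'eef_rot': array([-7.90652547e-04,  9.75042384e-01,  2.22017394e-01, -2.52176018e-05]), 'wrist_force': array([-0.32352154, -0.19102143,  0.69651193]), 'torque': array([-0.02187359,  0.02578351, -0.04708946]), 'grasp_force': 0.0, 'opening': 0.9987834777516477} 0.019
[[ 0.901  0.433 -0.   ]
 [ 0.433 -0.901  0.002]
 [ 0.    -0.002 -1.   ]]
{'camera_matrix': array([[546.00427715,   0.        , 314.66726438],
       [  0.        , 546.00427715, 248.69906956],
       [  0.        ,   0.        ,   1.        ]]), 'D': array([0.05648289, 0.        , 0.        , 0.        , 0.        ]), 'world_from_camera': array([[-0.01768811,  0.99134671, -0.13007238,  0.44711677],
       [-0.99972554, -0.01553702,  0.01753395,  0.03335069],
       [ 0.01536129,  0.13034682,  0.99134945,  1.09282474],
       [ 0.        ,  0.        ,  0.        ,  1.        ]])}
```

View pics/top0.png

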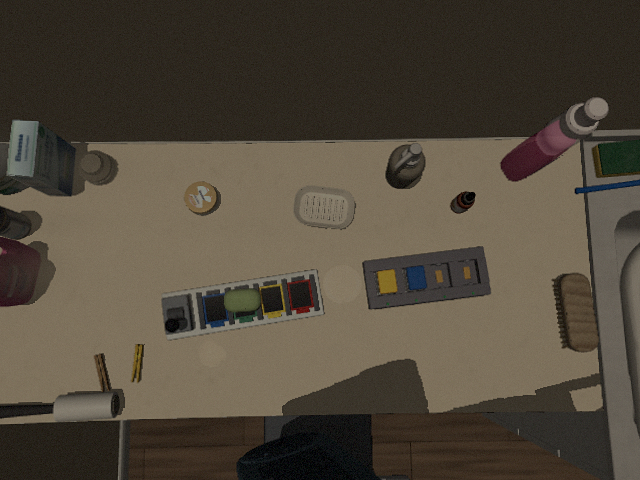

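View pics/scene0.png

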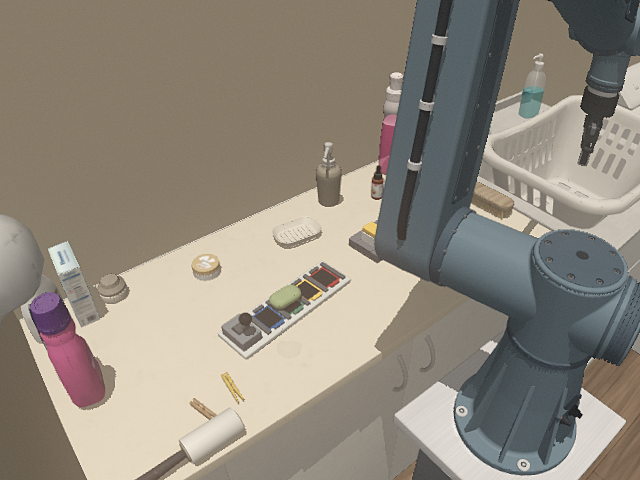

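The top view shows yellow (387,282) and blue (417,278) loggers in the dock with the other two wells empty. The soap is at (242,301), across the reader's green bay, and the dish is at (325,208). The lever knob is at (175,325), and the bays from left to right are blue, green, yellow and red.

```bash
python3 - <<'E'
from h import *
im,c=snap('top')
crop=im[175:345,155:495]; crop=cv2.convertScaleAbs(cv2.resize(crop,None,fx=2.35,fy=2.35,interpolation=cv2.INTER_CUBIC),alpha=1.6)
cv2.imwrite('pics/crop1.png',crop[:,:,::-1])
for n,h,s,z in(('yel',(18,32),150,.062),('blue',(100,120),130,.062),('red',(172,6),130,.018),('green',(35,75),60,.035)):
    for k in blob(im,h,s,40,60)[:4]:
        x,y,w,hh=cv2.boundingRect(k)
        if not(150<x<500 and 170<y<345): continue
        b=cv2.minAreaRect(k); P=onz(c,cv2.boxPoints(b),z); ce=P.mean(0); e=[P[1]-P[0],P[2]-P[1]]; L=max(e,key=np.linalg.norm)
        print(n,np.round(b[0]),ce.round(4),[round(np.linalg.norm(v),4) for v in e],np.degrees(np.arctan2(L[1],L[0])).round(1))
E
```

```text
yel [272. 301.] [0.4852 0.0967 0.062 ] [np.float64(0.0436), np.float64(0.0601)] -172.4
yel [387. 281.] [ 0.5182 -0.12    0.062 ] [np.float64(0.0342), np.float64(0.044)] -174.0
blue [416. 277.] [ 0.5247 -0.1757  0.062 ] [np.float64(0.0332), np.float64(0.0426)] -173.8
blue [213. 315.] [0.4605 0.2076 0.062 ] [np.float64(0.0382), np.float64(0.0585)] -116.4
red [300. 296.] [0.4944 0.0441 0.018 ] [np.float64(0.0453), np.float64(0.0629)] -172.2
green [242. 306.] [0.4782 0.1561 0.035 ] [np.float64(0.0692), np.float64(0.0631)] -91.0
```

View pics/crop1.png

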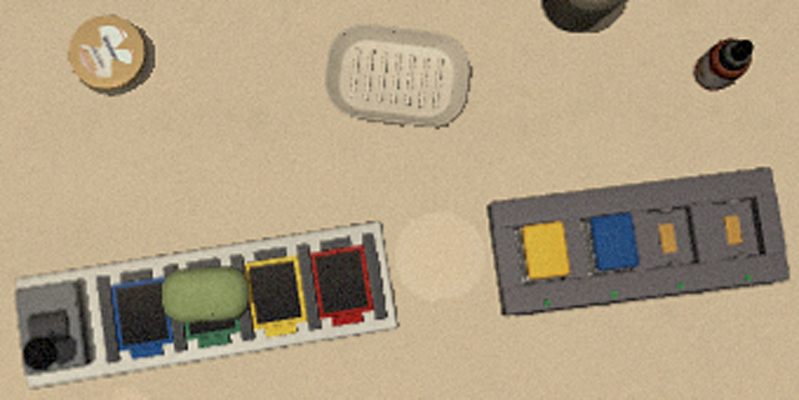

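```bash
cat >> h.py <<'E'
def go(x,y,z,yaw):
    """print shift (cm, tool axes) and turn (6 deg units) to a tool-down pose with tool y at yaw deg"""
    o,p,r=pose(); a=np.radians(yaw); Y=np.array([np.cos(a),np.sin(a),0]); Z=np.array([0,0,-1.]); X=np.cross(Y,Z)
    G=R.from_matrix(np.c_[X,Y,Z])
    print('go xyz',(r.inv().apply(np.array([x,y,z])-p)*100).round(2),'dr',(np.degrees((r.inv()*G).as_rotvec())/6).round(2))
E
cat > m.py <<'E'
from h import *
c=ctrl.calibration('top')
f=lambda L:np.array([[155+u/2.35,175+v/2.35] for u,v in L])
for n,L,z in(('reader',[(17,278),(382,222),(397,325),(30,387)],.012),('dock',[(488,205),(770,168),(788,280),(505,315)],.024)):
    P=onz(c,f(L),z); ce=P.mean(0); d=P[0]+P[3]-P[1]-P[2]
    print(n,ce.round(4),'yaw',(np.degrees(np.arctan2(d[1],d[0]))-90).round(2),np.linalg.norm(d)/2,np.linalg.norm(P[0]+P[1]-P[2]-P[3])/2)
    a=np.arctan2(d[1],d[0]); u=np.array([np.cos(a),np.sin(a)])
    for k in((-84,-28,28,84)): print(k,(ce[:2]+u*k/1000).round(4))
P=onz(c,f([(327,72),(470,85),(405,25),(395,128)]),.02); print('dish',P.round(4),P[:2].mean(0),P[2:].mean(0))
print('bays b,g,y,r',onz(c,f([(141,313),(207,306),(275,292),(343,284)]),.012).round(4))
P=onz(c,f([(163,296),(248,294),(207,268),(204,321)]),.03); print('soap',P.round(4))
E
python3 m.py; python3 -c "
from h import *
go(.50,.13,.25,8)"
```

```text
reader [0.4823 0.1559 0.012 ] yaw 8.09 0.307278733507586 0.08895095780693962
-84 [0.4941 0.0727]
-28 [0.4862 0.1281]
28 [0.4784 0.1836]
84 [0.4705 0.239 ]
dock [ 0.5263 -0.2037  0.024 ] yaw 6.38 0.2381846514018892 0.09346502856226861
-84 [ 0.5357 -0.2871]
-28 [ 0.5294 -0.2315]
28 [ 0.5232 -0.1758]
84 [ 0.517  -0.1202]
dish [[ 0.6754  0.0539  0.02  ]
 [ 0.6624 -0.0677  0.02  ]
 [ 0.7154 -0.0134  0.02  ]
 [ 0.6262 -0.0031  0.02  ]] [ 0.66887833 -0.00689474  0.02      ] [ 0.67082552 -0.00822728  0.02      ]
bays b,g,y,r [[0.4745 0.2115 0.012 ]
 [0.4793 0.1567 0.012 ]
 [0.4899 0.1    0.012 ]
 [0.4955 0.0429 0.012 ]]
soap [[0.4876 0.1907 0.03  ]
 [0.4879 0.1211 0.03  ]
 [0.5099 0.1547 0.03  ]
 [0.4665 0.1571 0.03  ]]
go xyz [ 5.069e+01 -4.753e+01  4.000e-02] dr [-1.000e-02 -1.000e-02 -1.206e+01]
```

```bash
python3 -c "
from h import *
go(.488,.156,.25,-1)"
```

```text
go xyz [ 5.073e+01 -5.039e+01  4.000e-02] dr [-1.000e-02 -1.000e-02 -1.056e+01]
```

Call:
{"method": "send_rows", "body": {"dr": [[0, 0, -1], [0, 0, -2], [0, 0, -3], [0, 0, -4.5], [0, 0, -6], [0, 0, -7], [0, 0, -8], [0, 0, -9]], "xyz": [[4, -4, 0], [8, -8, 0], [12, -12, 0], [16, -16, 0], [20, -20, 0], [24, -24, 0], [28, -28, 0], [32, -32, 0]], "jaw": [100, 100, 100, 100, 100, 100, 100, 100]}}

```text
time_s: 1.15
eef_pos: [0.3991, -0.0895, 0.2504]
eef_rot: [0.0, 0.767, 0.642, 0.0]
wrist_force: [1.6, -0.2, -0.3]
opening: 0.995
grasp_force: 0.0
```

```bash
python3 -c "
from h import *
print(pose()[1])
go(.488,.156,.22,-1)"
```

```text
[ 0.3990981  -0.08953571  0.25038407]
go xyz [25.74  4.41  3.04] dr [ 0.01  0.   -1.53]
```

Call:
{"method": "send_rows", "body": {"dr": [[0, 0, -0.5], [0, 0, -1], [0, 0, -1.5], [0, 0, -1.5], [0, 0, -1.5], [0, 0, -1.5], [0, 0, -1.5], [0, 0, -1.5]], "xyz": [[5, 0.9, 1], [10, 1.8, 2], [15, 2.7, 3], [20, 3.5, 3], [24, 4.2, 3], [25.7, 4.4, 3], [25.7, 4.4, 3], [25.7, 4.4, 3]], "jaw": [100, 100, 100, 100, 100, 100, 100, 100]}}

```text
time_s: 2.15
eef_pos: [0.4879, 0.1526, 0.2201]
eef_rot: [-0.0, 0.716, 0.699, -0.0]
wrist_force: [1.1, -1.0, -0.6]
opening: 1.003
grasp_force: 0.0
```

```bash
python3 - <<'E'
from h import *
im,c=snap('wrist','w1.png'); print(pose()[1])
H=blob(im,(30,80),50,50,500)
for k in H[:3]:
    b=cv2.minAreaRect(k); P=onz(c,cv2.boxPoints(b),.033); e=[P[1]-P[0],P[2]-P[1]]; L=max(e,key=np.linalg.norm)
    print(np.round(b[0]),P.mean(0).round(4),[round(np.linalg.norm(v),4) for v in e],np.degrees(np.arctan2(L[1],L[0])).round(1))
E
```

```text
[0.48803442 0.15239914 0.22022075]
[319. 210.] [0.4819 0.1553 0.033 ] [np.float64(0.0614), np.float64(0.0703)] -85.9
```

View pics/w1.png

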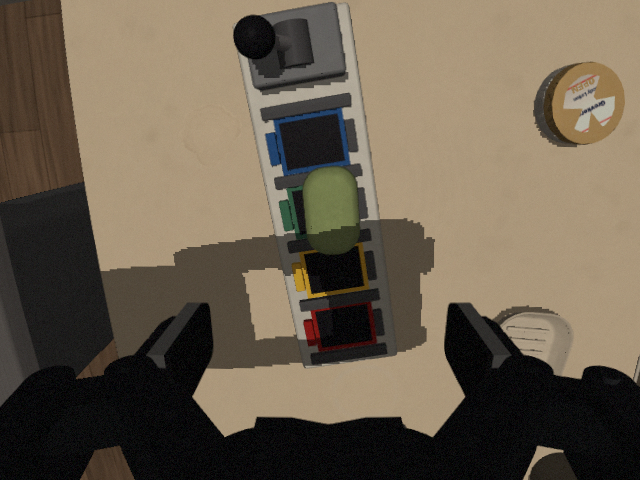

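The wrist view shows the soap at (331,210), nearly parallel to the image's columns. The black bay screens are at blue (312,142), yellow (335,271) and red (344,327), and the knob is at (255,37).

```bash
python3 - <<'E'
from h import *
im=cv2.imread('pics/w1.png')[:,:,::-1].copy(); c=ctrl.calibration('wrist')
P=onz(c,[(304,210),(358,210),(331,167),(331,253),(331,210)],.031); print('soap',P.round(4))
g=cv2.cvtColor(im,cv2.COLOR_RGB2GRAY)
H=cv2.cvtColor(im,cv2.COLOR_RGB2HSV); 
for n,h,(x,y,w,hh) in(('b',(100,125),(262,95,95,90)),('y',(18,33),(290,240,85,62)),('r',(170,8),(300,297,82,58))):
    s=im[y:y+hh,x:x+w]; k=blob(s,h,110,35,20)
    pts=np.concatenate([q for q in k]).reshape(-1,2); b=cv2.minAreaRect(pts)
    print(n,np.array(b[0])+[x,y],b[1],b[2]); Q=onz(c,cv2.boxPoints(b)+[x,y],.012);print(Q.round(4).tolist(),Q.mean(0).round(4))
print('screens',onz(c,[(312,142),(335,271),(344,327)],.012).round(4))
go(.0,0,0,-1)
E
```

```text
soap [[0.47   0.1563 0.031 ]
 [0.5133 0.1552 0.031 ]
 [0.4924 0.19   0.031 ]
 [0.4908 0.1196 0.031 ]
 [0.4916 0.1558 0.031 ]]
b [307.08893204 142.33724976] (58.16015625, 79.07232666015625) 79.99201965332031
[[0.4386, 0.227, 0.012], [0.5016, 0.2359, 0.012], [0.5092, 0.1901, 0.012], [0.4441, 0.1804, 0.012]] [0.4734 0.2084 0.012 ]
y [329.41707993 270.34634209] (48.93107223510742, 73.82276916503906) 81.08507537841797
[[0.4542, 0.1154, 0.012], [0.5181, 0.1242, 0.012], [0.5249, 0.0786, 0.012], [0.4586, 0.069, 0.012]] [0.4889 0.0968 0.012 ]
r [339.4804306  327.20293617] (43.068180084228516, 70.11559295654297) 81.46923065185547
[[0.4626, 0.058, 0.012], [0.5262, 0.0669, 0.012], [0.5326, 0.0226, 0.012], [0.4666, 0.013, 0.012]] [0.497  0.0401 0.012 ]
screens [[0.4775 0.2088 0.012 ]
 [0.494  0.0965 0.012 ]
 [0.5013 0.0408 0.012 ]]
go xyz [-16.43 -48.4   22.05] dr [-0.    0.   -0.07]
```

Call:
{"method": "send_rows", "body": {"dr": [[0, 0, -0.2], [0, 0, -0.2], [0, 0, -0.2], [0, 0, -0.2], [0, 0, -0.2], [0, 0, -0.2], [0, 0, -0.2], [0, 0, -0.2]], "xyz": [[0.35, 0.25, 3], [0.35, 0.25, 6], [0.35, 0.25, 9], [0.35, 0.25, 12], [0.35, 0.25, 14], [0.35, 0.25, 16], [0.35, 0.25, 17.5], [0.35, 0.25, 18]], "jaw": [100, 100, 100, 100, 100, 100, 100, 100]}}

```text
time_s: 3.2
eef_pos: [0.4904, 0.1563, 0.0396]
eef_rot: [-0.0, 0.708, 0.706, -0.001]
wrist_force: [-0.7, 0.6, 0.5]
opening: 0.999
grasp_force: 0.0
```

Call:
{"method": "send_rows", "body": {"dr": [[0, 0, 0], [0, 0, 0], [0, 0, 0], [0, 0, 0], [0, 0, 0], [0, 0, 0], [0, 0, 0], [0, 0, 0]], "xyz": [[0, 0, 0], [0, 0, 0], [0, 0, 0], [0, 0, 0], [0, 0, 0], [0, 0, 0], [0, 0, 0], [0, 0, 0]], "jaw": [80, 60, 50, 40, 35, 30, 30, 30]}}

```text
time_s: 4.2
eef_pos: [0.4916, 0.1572, 0.0415]
eef_rot: [0.001, 0.708, 0.706, 0.001]
wrist_force: [-2.4, -0.6, 7.0]
opening: 0.485
grasp_force: 59.2
```

Call:
{"method": "send_rows", "body": {"dr": [[0, 0, 0], [0, 0, 0], [0, 0, 0], [0, 0, 0], [0, 0, 0], [0, 0, 0], [0, 0, 0], [0, 0, 0]], "xyz": [[0, 0, 0], [0, 0, -1], [0, 0, -2], [0, 0, -4], [0, 0, -7], [0, 0, -10], [0, 0, -12], [0, 0, -12]], "jaw": [30, 30, 30, 30, 30, 30, 30, 30]}}

```text
time_s: 5.2
eef_pos: [0.4923, 0.1572, 0.1625]
eef_rot: [0.001, 0.708, 0.706, 0.002]
wrist_force: [-1.0, 0.0, -1.3]
opening: 0.482
grasp_force: 60.5
```

```bash
python3 - <<'E'
from h import *
snap('wrist','w2.png'); print(pose()[1])
go(.6699,-.0076,.15,-6.1)
E
```

```text
[0.49127024 0.15711204 0.16101122]
go xyz [-16.43  17.9    1.13] dr [ 0.02 -0.    0.99]
```

View pics/w2.png

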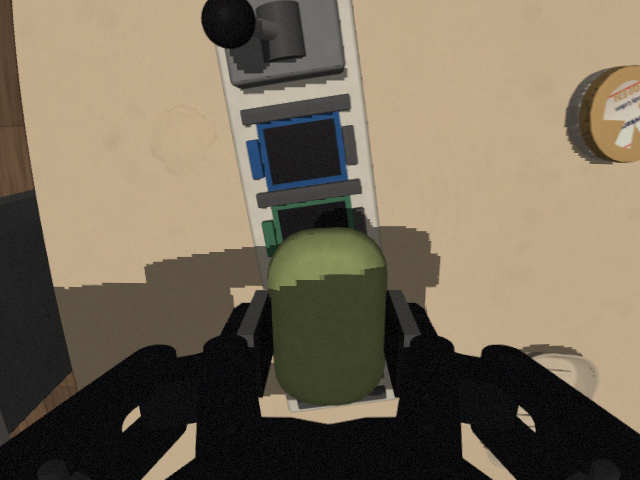

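The soap is held squarely between the pads, at (328,315) in the image. Next is a closer look at the dish.

Call:
{"method": "send_rows", "body": {"dr": [[0, 0, 0.3], [0, 0, 0.7], [0, 0, 1], [0, 0, 1], [0, 0, 1], [0, 0, 1], [0, 0, 1], [0, 0, 1]], "xyz": [[-4, 3, 0], [-8, 6, 0], [-12, 9, 0], [-16, 12, 0], [-20, 15, 0], [-24, 17, 0], [-26.5, 18, 0], [-26.5, 18, 0]], "jaw": [30, 30, 30, 30, 30, 30, 30, 30]}}

```text
time_s: 6.25
eef_pos: [0.6697, -0.1104, 0.1581]
eef_rot: [-0.001, 0.745, 0.667, -0.001]
wrist_force: [0.0, 0.1, -0.1]
opening: 0.484
grasp_force: 60.6
```

```bash
python3 - <<'E'
from h import *
im,c=snap('wrist','w3.png'); print(pose()[1])
E
```

```text
[ 0.66937329 -0.10886909  0.15825294]
```

View pics/w3.png

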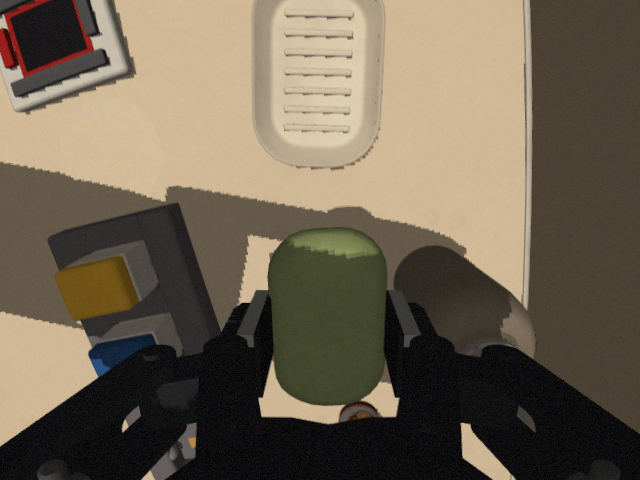

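The dish is aligned with the tool: its sides are at columns 253 and 385, its near end at row 168, and the ribs centre on column 319. The soap is still in the hand.

```bash
python3 - <<'E'
from h import *
c=ctrl.calibration('wrist')
E=onz(c,[(253,70),(385,70),(253,5),(253,110)],.018); print(E.round(4))
e=onz(c,[(319,168)],.018)[0]; y=(E[2]-E[3])[:2]; 
a=np.degrees(np.arctan2(y[1],y[0]))-90; print('yaw',a)
r=onz(c,[(319,14),(319,128)],.008); print(r.round(4))
d=np.radians(-6.2); u=np.array([-np.sin(d),np.cos(d)]); ce=e[:2]+u*.061; print('centre',ce)
t=ce+u*.0014
go(t[0],t[1],.10,-6.2); go(t[0],t[1],.0345,-6.2)
E
```

```text
[[ 6.347e-01 -7.000e-04  1.800e-02]
 [ 7.170e-01 -9.900e-03  1.800e-02]
 [ 6.401e-01  3.740e-02  1.800e-02]
 [ 6.311e-01 -2.490e-02  1.800e-02]]
yaw -8.186982993247412
[[ 0.6796  0.0299  0.008 ]
 [ 0.6716 -0.0409  0.008 ]]
centre [ 0.6754754  -0.00581325]
go xyz [10.45 -0.5   5.84] dr [-0.03 -0.01 -0.01]
go xyz [10.44 -0.48 12.39] dr [-0.03 -0.01 -0.01]
```

Call:
{"method": "send_rows", "body": {"dr": [[0, 0, 0], [0, 0, 0], [0, 0, 0], [0, 0, 0], [0, 0, 0], [0, 0, 0], [0, 0, 0], [0, 0, 0]], "xyz": [[3, -0.2, 0], [6, -0.4, 1], [9, -0.5, 3], [10.4, -0.5, 6], [10.4, -0.5, 9], [10.4, -0.5, 11], [10.4, -0.5, 12], [10.4, -0.5, 12.4]], "jaw": [30, 30, 30, 30, 30, 30, 30, 30]}}

```text
time_s: 7.3
eef_pos: [0.6764, -0.0045, 0.0361]
eef_rot: [-0.0, 0.744, 0.668, -0.0]
wrist_force: [-0.1, -0.1, -0.5]
opening: 0.483
grasp_force: 60.5
```

Call:
{"method": "send_rows", "body": {"dr": [[0, 0, 0], [0, 0, 0], [0, 0, 0], [0, 0, 0], [0, 0, 0], [0, 0, 0], [0, 0, 0], [0, 0, 0]], "xyz": [[0, 0, 0], [0, 0, 0.1], [0, 0, 0.1], [0, 0, 0], [0, 0, -0.3], [0, 0, -1], [0, 0, -2.5], [0, 0, -5]], "jaw": [30, 30, 52, 58, 62, 66, 80, 100]}}

```text
time_s: 8.3
eef_pos: [0.6759, -0.0043, 0.0869]
eef_rot: [-0.0, 0.744, 0.668, -0.0]
wrist_force: [-0.5, -0.3, 0.4]
opening: 0.985
grasp_force: 0.0
```

```bash
python3 - <<'E'
from h import *
print(pose()[1]); go(.52,-.10,.20,6.4)
E
```

```text
[ 0.67591292 -0.00434345  0.08686466]
go xyz [-11.18 -14.49 -11.3 ] dr [-0.01 -0.   -2.09]
```

Call:
{"method": "send_rows", "body": {"dr": [[0, 0, 0], [0, 0, -0.5], [0, 0, -1], [0, 0, -1.5], [0, 0, -2], [0, 0, -2], [0, 0, -2], [0, 0, -2]], "xyz": [[0, 0, -4], [-1, -1, -8], [-4, -4, -12], [-8, -8, -13], [-12, -12, -13], [-15, -13.5, -13], [-16, -13.5, -13], [-16, -13.5, -13]], "jaw": [100, 100, 100, 100, 100, 100, 100, 100]}}

```text
time_s: 9.3
eef_pos: [0.5257, -0.1495, 0.2172]
eef_rot: [0.001, 0.67, 0.742, 0.0]
wrist_force: [-0.1, 0.1, 0.3]
opening: 0.996
grasp_force: 0.0
```

```bash
python3 - <<'E'
from h import *
print(pose()[1]); im,c=snap('wrist','w4.png')
for n,h in(('yel',(18,33)),('blue',(100,125))):
    for k in blob(im,h,110,30,600):
        b=cv2.minAreaRect(k); P=onz(c,cv2.boxPoints(b),.062); e=[P[1]-P[0],P[2]-P[1]]; L=max(e,key=np.linalg.norm)
        print(n,np.round(b[0]),P.mean(0).round(4),[round(np.linalg.norm(v),4) for v in e],np.degrees(np.arctan2(L[1],L[0])).round(1))
snap('top','t2.png')
im=cv2.imread('pics/t2.png'); w=cv2.imread('pics/w4.png')
a=cv2.resize(im[150:345,155:495],(640,367)); cv2.imwrite('pics/v4.png',cv2.resize(np.vstack([w,a]),None,fx=.7,fy=.7))
E
```

```text
[ 0.52570849 -0.14954109  0.21717545]
yel [324. 186.] [ 0.5214 -0.1222  0.062 ] [np.float64(0.043), np.float64(0.0347)] 5.8
blue [325. 259.] [ 0.5275 -0.1768  0.062 ] [np.float64(0.0431), np.float64(0.0351)] 7.8
```

View pics/v4.png

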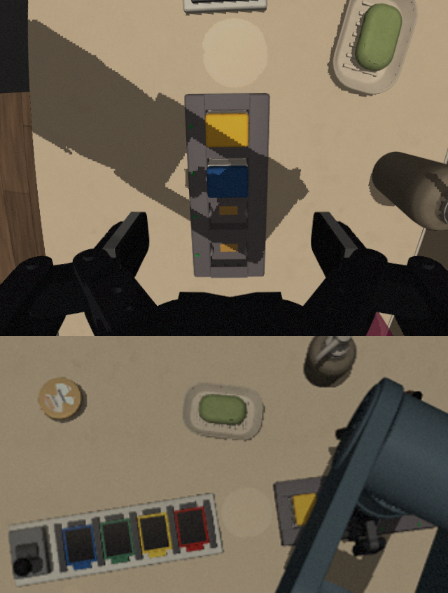

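The lower panel shows the soap flat in the dish. The loggers are seen from above at (324,186) for yellow and (325,259) for blue, in full-size wrist pixels.

```bash
python3 -c "
from h import *
go(.5214,-.1225,.048,6.5)"
```

```text
go xyz [ 2.62 -0.18 16.86] dr [ 0.01 -0.   -0.1 ]
```

Call:
{"method": "send_rows", "body": {"dr": [[0, 0, -0.1], [0, 0, -0.1], [0, 0, -0.1], [0, 0, -0.1], [0, 0, -0.1], [0, 0, -0.1], [0, 0, -0.1], [0, 0, -0.1]], "xyz": [[2.6, -0.2, 3], [2.6, -0.2, 6], [2.6, -0.2, 9], [2.6, -0.2, 11.5], [2.6, -0.2, 14], [2.6, -0.2, 16], [2.6, -0.2, 16.9], [2.6, -0.2, 16.9]], "jaw": [100, 100, 100, 100, 100, 100, 100, 100]}}

```text
time_s: 10.4
eef_pos: [0.5204, -0.1226, 0.0468]
eef_rot: [-0.001, 0.666, 0.746, -0.0]
wrist_force: [0.4, 0.3, 0.0]
opening: 0.999
grasp_force: 0.0
```

Call:
{"method": "send_rows", "body": {"dr": [[0, 0, 0], [0, 0, 0], [0, 0, 0], [0, 0, 0], [0, 0, 0], [0, 0, 0], [0, 0, 0], [0, 0, 0]], "xyz": [[0, 0, 0], [0, 0, 0], [0, 0, 0], [0, 0, 0], [0, 0, 0], [0, 0, 0], [0, 0, 0], [0, 0, 0]], "jaw": [80, 60, 50, 40, 35, 30, 30, 30]}}

```text
time_s: 11.4
eef_pos: [0.5211, -0.1238, 0.0483]
eef_rot: [0.001, 0.666, 0.746, 0.0]
wrist_force: [-1.3, 0.8, 6.0]
opening: 0.505
grasp_force: 60.9
```

Call:
{"method": "send_rows", "body": {"dr": [[0, 0, 0], [0, 0, 0], [0, 0, 0], [0, 0, 0], [0, 0, 0], [0, 0, 0], [0, 0, 0], [0, 0, 0]], "xyz": [[0, 0, 0], [0, 0, -0.2], [0, 0, -0.4], [0, 0, -0.7], [0, 0, -1.2], [0, 0, -2], [0, 0, -4], [0, 0, -6]], "jaw": [30, 30, 30, 30, 30, 30, 30, 30]}}

```text
time_s: 12.4
eef_pos: [0.5209, -0.1237, 0.1091]
eef_rot: [0.001, 0.666, 0.746, 0.0]
wrist_force: [0.3, 0.3, -0.2]
opening: 0.513
grasp_force: 63.9
```

```bash
python3 - <<'E'
from h import *
print(pose()[1],ctrl.get_obs()['opening']); go(.493,.04,.17,8)
E
```

```text
[ 0.52094566 -0.12372978  0.10907286] 0.5128774780015841
go xyz [16.58 -0.93 -6.11] dr [ 0.01  0.01 -0.26]
```

Call:
{"method": "send_rows", "body": {"dr": [[0, 0, 0], [0, 0, 0], [0, 0, -0.1], [0, 0, -0.2], [0, 0, -0.3], [0, 0, -0.3], [0, 0, -0.3], [0, 0, -0.3]], "xyz": [[0, 0, -2.5], [3, -0.2, -5], [6, -0.3, -5], [9, -0.5, -5], [12, -0.7, -5], [15, -0.9, -5], [16.5, -0.9, -5], [16.5, -0.9, -5]], "jaw": [30, 30, 30, 30, 30, 30, 30, 30]}}

```text
time_s: 13.4
eef_pos: [0.4933, 0.0399, 0.158]
eef_rot: [0.001, 0.654, 0.757, 0.0]
wrist_force: [0.2, -0.7, -0.2]
opening: 0.506
grasp_force: 63.9
```

```bash
python3 - <<'E'
from h import *
print(pose()[1]); im,c=snap('wrist','w5.png')
for n,h in(('yel',(18,33)),('blue',(100,125))):
    for k in blob(im,h,110,30,300):
        print(n,cv2.boundingRect(k),[np.round(v,1) for v in cv2.minAreaRect(k)])
E
```

```text
[0.49326787 0.0399217  0.15801129]
yel (258, 286, 142, 106) [array([328.5, 338.5]), array([105., 141.]), np.float64(90.0)]
yel (284, 107, 99, 72) [array([333. , 142.5]), array([98., 71.]), np.float64(-0.0)]
```

View pics/w5.png

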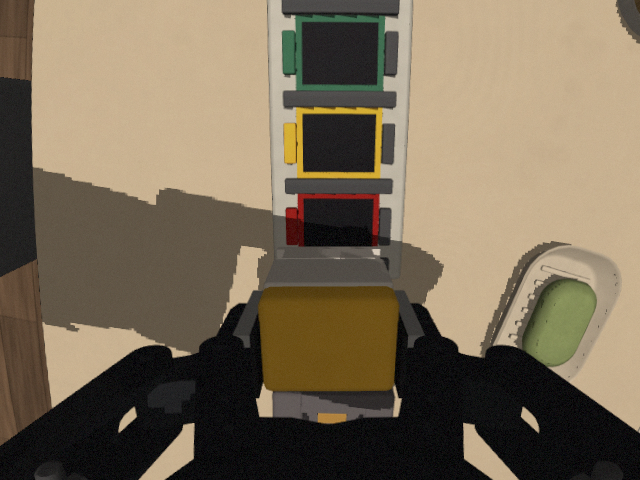

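The logger is held square, with its cap at (329,338). The yellow bay's border spans columns 296–382 and rows 107–179, centred at (339,142.5).

```bash
python3 - <<'E'
from h import *
im=cv2.imread('pics/w5.png'); c=ctrl.calibration('wrist'); o,p,r=pose()
P=onz(c,[(258,340),(400,340),(329,286),(329,391)],p[2]+.0137)
print('cap in tool',(r.inv().apply(P-p)*1000).round(1))
for row in(284,290,296,302,310,385,390,394): print(row,im[row,300:350].mean(0).round())
B=onz(c,[(339,142.5)],.012)[0]; print('bay',B.round(4))
B2=onz(c,[(339,142.5),(339,52)],.012); d=B2[1]-B2[0]; print(np.degrees(np.arctan2(d[1],d[0]))-90,np.linalg.norm(d))
go(B[0],B[1],.07,8.1)
E
```

```text
cap in tool [[  3.7 -21.  -13.7]
 [  3.7  23.6 -13.7]
 [ 22.1   1.3 -13.7]
 [-15.3   1.3 -13.7]]
284 [ 87.  95. 101.]
290 [17. 62. 84.]
296 [18. 65. 88.]
302 [ 22.  78. 106.]
310 [ 23.  80. 109.]
385 [ 22.  79. 108.]
390 [20. 70. 95.]
394 [38. 38. 42.]
bay [0.4933 0.0977 0.012 ]
8.624430088006207 0.05668188684486971
go xyz [5.79 0.83 8.78] dr [0.01 0.01 0.03]
```

Call:
{"method": "send_rows", "body": {"dr": [[0, 0, 0], [0, 0, 0], [0, 0, 0], [0, 0, 0], [0, 0, 0], [0, 0, 0], [0, 0, 0], [0, 0, 0]], "xyz": [[2.5, 0.4, 0], [5.6, 0.8, 2], [5.6, 0.8, 5], [5.6, 0.8, 7], [5.6, 0.8, 8.5], [5.6, 0.8, 9.5], [5.6, 0.8, 10.1], [5.6, 0.8, 10.1]], "jaw": [30, 30, 30, 30, 30, 30, 30, 30]}}

```text
time_s: 14.45
eef_pos: [0.4929, 0.0959, 0.0562]
eef_rot: [-0.0, 0.654, 0.756, -0.0]
wrist_force: [0.7, -0.3, -1.4]
opening: 0.508
grasp_force: 63.9
```

```bash
python3 - <<'E'
from h import *
go(.4935,.0959,.054,8.3); print(pose()[1]);snap('top','t3.png')
E
```

```text
go xyz [-0.01  0.06  0.22] dr [-0.    0.   -0.01]
[0.49285679 0.09591044 0.0562497 ]
```

Lower gently until contact, then release and lift to look.

Call:
{"method": "send_rows", "body": {"dr": [[0, 0, 0], [0, 0, 0], [0, 0, 0], [0, 0, 0], [0, 0, 0], [0, 0, 0], [0, 0, 0], [0, 0, 0]], "xyz": [[0, 0.05, 0.05], [0, 0.05, 0.1], [0, 0.05, 0.15], [0, 0.05, 0.2], [0, 0.05, 0.2], [0, 0.05, 0.2], [0, 0.05, 0.2], [0, 0.05, 0.2]], "jaw": [30, 30, 30, 30, 30, 30, 30, 30]}}

```text
time_s: 15.5
eef_pos: [0.4933, 0.0962, 0.0543]
eef_rot: [0.0, 0.654, 0.756, 0.0]
wrist_force: [-1.0, 0.0, -0.7]
opening: 0.506
grasp_force: 64.3
```

Call:
{"method": "send_rows", "body": {"dr": [[0, 0, 0], [0, 0, 0], [0, 0, 0], [0, 0, 0], [0, 0, 0], [0, 0, 0], [0, 0, 0], [0, 0, 0]], "xyz": [[0, 0, 0], [0, 0, 0], [0, 0, 0], [0, 0, 0], [0, 0, -1], [0, 0, -4], [0, 0, -8], [0, 0, -12]], "jaw": [55, 60, 70, 85, 100, 100, 100, 100]}}

```text
time_s: 16.5
eef_pos: [0.4932, 0.0961, 0.1761]
eef_rot: [0.0, 0.654, 0.756, 0.0]
wrist_force: [0.4, 0.1, 0.2]
opening: 0.997
grasp_force: 0.0
```

```bash
python3 - <<'E'
from h import *
go(.5335,-.169,.22,6.4); go(.4935,.0959,.22,8.3);print(pose()[1]);snap('wrist','w6.png')
E
```

```text
go xyz [-26.82   0.18  -4.39] dr [0.   0.   0.31]
go xyz [-0.03  0.03 -4.39] dr [ 0.    0.   -0.01]
[0.49317606 0.09613535 0.17612384]
```

View pics/w6.png

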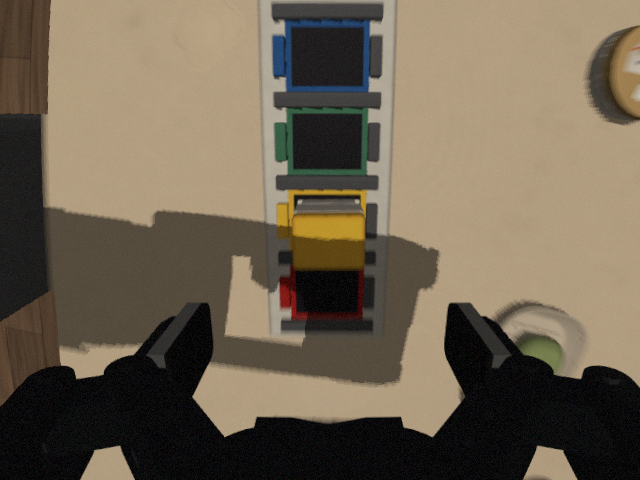

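The yellow logger stands square in its bay: the cap spans columns 291–366 and the border 289–366. I'll check its position along the reader numerically.

```bash
python3 - <<'E'
from h import *
c=ctrl.calibration('wrist'); im=cv2.imread('pics/w6.png')
for r in range(186,276,2): print(r,im[r,310:345].mean(0).round().astype(int),end=';')
g=onz(c,[(328,141.5),(328,56.5)],.012); d=(g[1]-g[0])/np.linalg.norm(g[1]-g[0])
print(g.round(4), 'yellow expected',(g[0]-d*.0567).round(4),(g[1]-2*d*.0567).round(4))
print('cap',onz(c,[(328.5,214),(328.5,270)],.068).round(4),'base front',onz(c,[(328,200)],.012),'front at z.054',onz(c,[(328,211)],.054))
E
```

```text
186 [60 61 64];188 [58 59 61];190 [ 39 115 146];192 [ 44 148 188];194 [ 34 104 132];196 [23 24 27];198 [32 34 37];200 [68 74 80];202 [ 88  95 102];204 [85 93 98];206 [74 81 86];208 [74 81 87];210 [ 91 103 112];212 [ 77 100 116];214 [ 24  80 108];216 [ 33 113 154];218 [ 41 137 183];220 [ 44 146 188];222 [ 44 148 188];224 [ 45 149 189];226 [ 44 148 188];228 [ 45 148 188];230 [ 44 148 188];232 [ 45 149 189];234 [ 45 149 188];236 [ 43 144 183];238 [ 34 118 152];240 [ 21  77 104];242 [19 70 96];244 [19 70 96];246 [19 70 96];248 [19 70 95];250 [18 69 95];252 [19 70 95];254 [19 70 95];256 [19 70 95];258 [18 70 95];260 [19 69 95];262 [19 69 95];264 [18 69 94];266 [17 64 87];268 [14 48 66];270 [10 30 43];272 [10  8  9];274 [7 7 7];[[0.4906 0.1534 0.012 ]
 [0.4822 0.2108 0.012 ]] yellow expected [0.4987 0.0973 0.012 ] [0.4985 0.0986 0.012 ]
cap [[0.4963 0.1126 0.068 ]
 [0.5016 0.0766 0.068 ]] base front [[0.49673896 0.11104676 0.012     ]] front at z.054 [[0.49630806 0.11145915 0.054     ]]
```

```bash
python3 - <<'E'
from h import *
c=ctrl.calibration('wrist'); im=cv2.imread('pics/w6.png')
print('cam',np.array(c['world_from_camera'])[:3,3].round(3))
print([ (r,int(im[r,281:288].mean())) for r in range(168,192,2)]); print([ (r,int(im[r,280:288].mean())) for r in range(240,276,2)])
o,p,rt=pose()
f=lambda uv,z:(rt.inv().apply(onz(c,uv,z)-p)*1000).round(1)
print('rails',f([(328,177),(328,188.5),(328,100-6.5),(328,106)],.018)[:,:2].tolist())
print('base',f([(328,199.5)],.012)[:,:2],'capfront',f([(328,215.5)],.068)[:,:2],'capback',f([(328,269)],.068)[:,:2])
E
```

```text
cam [0.486 0.164 0.306]
[(168, 157), (170, 160), (172, 157), (174, 132), (176, 59), (178, 64), (180, 63), (182, 61), (184, 61), (186, 59), (188, 58), (190, 120)]
[(240, 72), (242, 75), (244, 76), (246, 73), (248, 74), (250, 56), (252, 26), (254, 27), (256, 28), (258, 26), (260, 25), (262, 28), (264, 50), (266, 66), (268, 75), (270, 75), (272, 74), (274, 68)]
rails [[32.8, 0.9], [24.5, 0.9], [90.5, 0.9], [82.1, 0.9]]
base [[15.3  0.9]] capfront [[15.4  0.9]] capback [[-19.3   0.9]]
```

The logger sits about 3 mm towards −y in its bay, so I'll regrip it and shift it over.

Call:
{"method": "send_rows", "body": {"dr": [[0, 0, 0], [0, 0, 0], [0, 0, 0], [0, 0, 0], [0, 0, 0], [0, 0, 0], [0, 0, 0], [0, 0, 0]], "xyz": [[0, 0, 3], [0, 0, 6], [0, 0, 9], [0, 0, 11], [0, 0, 12], [0, 0, 12], [0, 0, 12], [0, 0, 12]], "jaw": [100, 100, 100, 100, 100, 80, 60, 50]}}

```text
time_s: 17.55
eef_pos: [0.4942, 0.0961, 0.0555]
eef_rot: [0.001, 0.654, 0.756, 0.001]
wrist_force: [0.2, 0.0, 4.4]
opening: 0.51
grasp_force: 39.8
```

Call:
{"method": "send_rows", "body": {"dr": [[0, 0, 0], [0, 0, 0], [0, 0, 0], [0, 0, 0], [0, 0, 0], [0, 0, 0], [0, 0, 0], [0, 0, 0]], "xyz": [[0, 0, 0], [0, 0, 0], [0, 0, 0], [0, 0, -0.2], [0.15, 0, -0.3], [0.3, 0, -0.3], [0.3, 0, -0.1], [0.3, 0, 0]], "jaw": [40, 30, 30, 30, 30, 30, 30, 30]}}

```text
time_s: 18.55
eef_pos: [0.4929, 0.0993, 0.0555]
eef_rot: [-0.0, 0.654, 0.756, -0.0]
wrist_force: [-8.7, -0.1, 24.2]
opening: 0.505
grasp_force: 63.7
```

Call:
{"method": "send_rows", "body": {"dr": [[0, 0, 0], [0, 0, 0], [0, 0, 0], [0, 0, 0], [0, 0, 0], [0, 0, 0], [0, 0, 0], [0, 0, 0]], "xyz": [[0, 0, 0], [0, 0, 0], [0, 0, 0], [0, 0, 0], [0, 0, -1], [0, 0, -4], [0, 0, -8], [0, 0, -12]], "jaw": [55, 60, 70, 85, 100, 100, 100, 100]}}

```text
time_s: 19.55
eef_pos: [0.4927, 0.0991, 0.1761]
eef_rot: [0.0, 0.654, 0.756, 0.0]
wrist_force: [1.3, -0.2, 0.4]
opening: 1.004
grasp_force: 0.0
```

```bash
python3 - <<'E'
from h import *
im,c=snap('wrist','w7.png'); im=im[:,:,::-1]
o,p,rt=pose(); print(p)
f=lambda uv,z:(rt.inv().apply(onz(c,uv,z)-p)*1000).round(1)
print([(r,int(im[r,281:288].mean())) for r in range(170,194)]); print([(r,*im[r,310:345].mean(0).astype(int)) for r in range(186,222)]); 
k=blob(im[:,:,::-1],(18,33),110,30,300)
for q in k: print(cv2.boundingRect(q))
go(.5274,-.1794,.22,6.5)
E
```

```text
[0.49599999 0.09918308 0.18182561]
[(170, 158), (171, 159), (172, 160), (173, 159), (174, 160), (175, 158), (176, 158), (177, 161), (178, 139), (179, 90), (180, 60), (181, 62), (182, 66), (183, 63), (184, 64), (185, 63), (186, 62), (187, 61), (188, 60), (189, 61), (190, 61), (191, 62), (192, 59), (193, 72)]
[(186, np.int64(61), np.int64(62), np.int64(64)), (187, np.int64(60), np.int64(62), np.int64(64)), (188, np.int64(59), np.int64(61), np.int64(64)), (189, np.int64(60), np.int64(61), np.int64(64)), (190, np.int64(60), np.int64(60), np.int64(64)), (191, np.int64(59), np.int64(61), np.int64(63)), (192, np.int64(58), np.int64(59), np.int64(62)), (193, np.int64(49), np.int64(69), np.int64(80)), (194, np.int64(42), np.int64(107), np.int64(136)), (195, np.int64(42), np.int64(139), np.int64(177)), (196, np.int64(44), np.int64(147), np.int64(187)), (197, np.int64(41), np.int64(138), np.int64(176)), (198, np.int64(49), np.int64(117), np.int64(147)), (199, np.int64(61), np.int64(82), np.int64(95)), (200, np.int64(72), np.int64(79), np.int64(85)), (201, np.int64(79), np.int64(85), np.int64(91
[... 393 characters left out ...]
)), (210, np.int64(89), np.int64(103), np.int64(112)), (211, np.int64(86), np.int64(104), np.int64(117)), (212, np.int64(79), np.int64(101), np.int64(118)), (213, np.int64(28), np.int64(75), np.int64(101)), (214, np.int64(24), np.int64(86), np.int64(118)), (215, np.int64(30), np.int64(104), np.int64(142)), (216, np.int64(35), np.int64(119), np.int64(163)), (217, np.int64(40), np.int64(132), np.int64(178)), (218, np.int64(42), np.int64(139), np.int64(185)), (219, np.int64(43), np.int64(143), np.int64(188)), (220, np.int64(44), np.int64(146), np.int64(189)), (221, np.int64(44), np.int64(148), np.int64(188))]
(277, 193, 90, 76)
(604, 31, 36, 93)
go xyz [-28.03  -0.87  -3.78] dr [0.08 0.01 0.3 ]
```

The gap to the +y rail is now about 6 mm, so yellow is centred. Blue is next.

```bash
python3 -c "
from h import *
print(pose()[1]);go(.5274,-.1794,.18,6.5)"
```

```text
[0.49599999 0.09918308 0.18182561]
go xyz [-28.02  -0.91   0.22] dr [0.08 0.01 0.3 ]
```

Call:
{"method": "send_rows", "body": {"dr": [[0, 0, 0], [0, 0, 0.1], [0, 0, 0.2], [0, 0, 0.3], [0, 0, 0.3], [0, 0, 0.3], [0, 0, 0.3], [0, 0, 0.3]], "xyz": [[-4, -0.1, 0], [-9, -0.2, 0], [-14, -0.3, 0], [-19, -0.4, 0], [-24, -0.5, 0], [-28, -0.6, 0], [-28, -0.6, 0], [-28, -0.6, 0]], "jaw": [100, 100, 100, 100, 100, 100, 100, 100]}}

```text
time_s: 20.6
eef_pos: [0.5269, -0.1784, 0.1743]
eef_rot: [-0.0, 0.666, 0.746, 0.0]
wrist_force: [-0.9, -0.2, 0.7]
opening: 0.999
grasp_force: 0.0
```

```bash
python3 - <<'E'
from h import *
go(.5274,-.1794,.048,6.5)
im,c=snap('wrist')
for k in blob(im,(100,125),110,30,600):
    b=cv2.minAreaRect(k); print(np.round(b[0]),b[1],onz(c,[b[0]],.062).round(4))
E
```

```text
go xyz [-0.11  0.04 12.63] dr [-0.   -0.01 -0.01]
[327. 238.] (69.99998474121094, 53.99999237060547) [[ 0.527  -0.1767  0.062 ]]
```

Call:
{"method": "send_rows", "body": {"dr": [[0, 0, 0], [0, 0, 0], [0, 0, 0], [0, 0, 0], [0, 0, 0], [0, 0, 0], [0, 0, 0], [0, 0, 0]], "xyz": [[-0.1, 0, 3], [-0.1, 0, 6], [-0.1, 0, 9], [-0.1, 0, 11], [-0.1, 0, 12], [-0.1, 0, 12.6], [-0.1, 0, 12.6], [-0.1, 0, 12.6]], "jaw": [100, 100, 100, 100, 100, 100, 100, 100]}}

```text
time_s: 21.65
eef_pos: [0.5278, -0.1801, 0.0492]
eef_rot: [0.001, 0.666, 0.746, 0.0]
wrist_force: [-0.8, -0.6, 0.2]
opening: 0.999
grasp_force: 0.0
```

Call:
{"method": "send_rows", "body": {"dr": [[0, 0, 0], [0, 0, 0], [0, 0, 0], [0, 0, 0], [0, 0, 0], [0, 0, 0], [0, 0, 0], [0, 0, 0]], "xyz": [[0, 0, 0], [0, 0, 0], [0, 0, 0], [0, 0, 0], [0, 0, 0], [0, 0, 0], [0, 0, 0], [0, 0, 0]], "jaw": [80, 60, 50, 40, 35, 30, 30, 30]}}

```text
time_s: 22.65
eef_pos: [0.5275, -0.1801, 0.0488]
eef_rot: [0.0, 0.666, 0.746, -0.0]
wrist_force: [-1.5, 0.7, 5.7]
opening: 0.508
grasp_force: 61.3
```

Call:
{"method": "send_rows", "body": {"dr": [[0, 0, 0], [0, 0, 0], [0, 0, 0], [0, 0, 0], [0, 0, 0], [0, 0, 0], [0, 0, 0], [0, 0, 0]], "xyz": [[0, 0, 0], [0, 0, -0.2], [0, 0, -0.4], [0, 0, -0.7], [0, 0, -1.2], [0, 0, -3], [0, 0, -7], [0, 0, -12]], "jaw": [30, 30, 30, 30, 30, 30, 30, 30]}}

```text
time_s: 23.65
eef_pos: [0.5274, -0.1799, 0.1709]
eef_rot: [0.0, 0.666, 0.746, 0.0]
wrist_force: [0.3, 0.4, -1.2]
opening: 0.506
grasp_force: 64.3
```

```bash
python3 - <<'E'
from h import *
print(pose()[1]);go(.4764,.2114,.167,8.3)
im,c=snap('wrist','w8.png'); o,p,r=pose()
for k in blob(im,(100,125),110,30,600):
    b=cv2.boundingRect(k); print(b)
E
```

```text
[ 0.52738328 -0.17992914  0.17094021]
go xyz [39.46 -0.67  0.37] dr [ 0.01  0.01 -0.31]
(258, 284, 141, 105)
```

Call:
{"method": "send_rows", "body": {"dr": [[0, 0, 0], [0, 0, -0.1], [0, 0, -0.2], [0, 0, -0.3], [0, 0, -0.3], [0, 0, -0.3], [0, 0, -0.3], [0, 0, -0.3]], "xyz": [[5, -0.1, 0], [10, -0.2, 0], [15, -0.3, 0], [20, -0.4, 0], [25, -0.5, 0], [30, -0.6, 0], [35, -0.7, 0], [39.4, -0.7, 0]], "jaw": [30, 30, 30, 30, 30, 30, 30, 30]}}

```text
time_s: 24.7
eef_pos: [0.4766, 0.2129, 0.1707]
eef_rot: [0.001, 0.654, 0.756, 0.002]
wrist_force: [0.7, 0.1, -0.7]
opening: 0.5
grasp_force: 64.4
```

Call:
{"method": "send_rows", "body": {"dr": [[0, 0, 0], [0, 0, 0], [0, 0, 0], [0, 0, 0], [0, 0, 0], [0, 0, 0], [0, 0, 0], [0, 0, 0]], "xyz": [[0, 0, 0], [0, 0, 2], [0, 0, 4], [0, 0, 6], [0, 0, 8], [0, 0, 8], [0, 0, 8], [0, 0, 8]], "jaw": [30, 30, 30, 30, 30, 30, 30, 30]}}

```text
time_s: 25.7
eef_pos: [0.477, 0.2108, 0.0897]
eef_rot: [0.001, 0.654, 0.756, 0.001]
wrist_force: [-0.3, -0.4, -0.4]
opening: 0.505
grasp_force: 64.3
```

```bash
python3 - <<'E'
from h import *
print(pose()[1]);go(.4764,.2107,.0553,8.3)
E
```

```text
[0.47701175 0.21084838 0.08968428]
go xyz [-0.01 -0.07  3.44] dr [ 0.02 -0.   -0.01]
```

Call:
{"method": "send_rows", "body": {"dr": [[0, 0, 0], [0, 0, 0], [0, 0, 0], [0, 0, 0], [0, 0, 0], [0, 0, 0], [0, 0, 0], [0, 0, 0]], "xyz": [[0, -0.05, 1], [0, -0.05, 2], [0, -0.05, 2.8], [0, -0.05, 3.2], [0, -0.05, 3.4], [0, -0.05, 3.4], [0, -0.05, 3.4], [0, -0.05, 3.4]], "jaw": [30, 30, 30, 30, 30, 30, 30, 30]}}

```text
time_s: 26.7
eef_pos: [0.4752, 0.2108, 0.0548]
eef_rot: [-0.0, 0.654, 0.756, -0.0]
wrist_force: [-3.4, -0.8, 6.8]
opening: 0.502
grasp_force: 64.9
```

Call:
{"method": "send_rows", "body": {"dr": [[0, 0, 0], [0, 0, 0], [0, 0, 0], [0, 0, 0], [0, 0, 0], [0, 0, 0], [0, 0, 0], [0, 0, 0]], "xyz": [[0, 0, 0], [0, 0, 0], [0, 0, 0], [0, 0, 0], [0, 0, -1], [0, 0, -4], [0, 0, -8], [0, 0, -12]], "jaw": [55, 60, 70, 85, 100, 100, 100, 100]}}

```text
time_s: 27.7
eef_pos: [0.4754, 0.2108, 0.1761]
eef_rot: [0.0, 0.654, 0.756, 0.0]
wrist_force: [0.1, 0.2, -0.8]
opening: 0.998
grasp_force: 0.0
```

Call:
{"method": "send_rows", "body": {"dr": [[0, 0, 0], [0, 0, 0], [0, 0, 0], [0, 0, 0], [0, 0, 0], [0, 0, 0], [0, 0, 0], [0, 0, 0]], "xyz": [[0, 0, -2], [0, 0, -4], [0, 0, -5], [0, 0, -5], [0, 0, -5], [0, 0, -5], [0, 0, -5], [0, 0, -5]], "jaw": [100, 100, 100, 100, 100, 100, 100, 100]}}

```text
time_s: 28.7
eef_pos: [0.4754, 0.2108, 0.224]
eef_rot: [-0.0, 0.654, 0.756, -0.0]
wrist_force: [-0.8, 0.9, -0.4]
opening: 1.001
grasp_force: 0.0
```

```bash
python3 - <<'E'
from h import *
print(pose()[1]);im,c=snap('wrist','w9.png')
cv2.imwrite('pics/w9c.png',cv2.resize(im[0:400,180:480,::-1],None,fx=1.5,fy=1.5,interpolation=cv2.INTER_CUBIC))
E
```

```text
[0.47535198 0.21076719 0.22397395]
```

View pics/w9c.png

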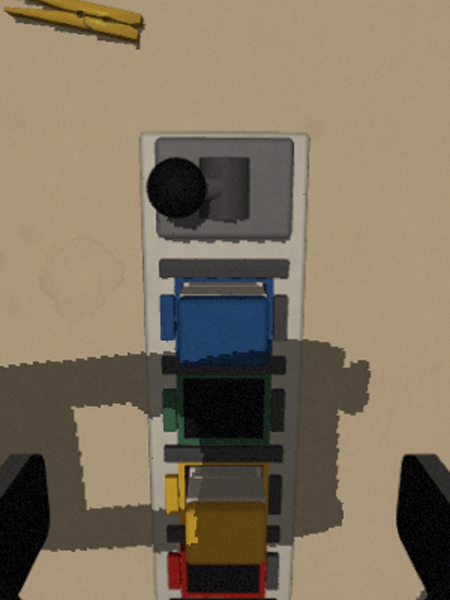

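Both loggers stand square in their bays: blue at crop (223,325) and yellow at (226,530). The lever knob is at crop (177,187). I'll check the gaps numerically.

```bash
python3 - <<'E'
from h import *
c=ctrl.calibration('wrist'); im=cv2.imread('pics/w9.png'); o,p,rt=pose()
f=lambda uv,z:(rt.inv().apply(onz(c,uv,z)-p)*1000).round(1)
g=im.astype(int)
print('blue',[(r,*g[r,315:345].mean(0).astype(int)) for r in range(180,202)])
print('yel',[(r,*g[r,315:345].mean(0).astype(int)) for r in range(302,318)])
print('cols',[(x,*g[191:193,x].mean(0).astype(int)) for x in list(range(294,304))+list(range(355,366))])
print('knob',f([(298,125)],.034+.05*np.cos(.5)),onz(c,[(298,125)],.078).round(4),'pivot',onz(c,[(329,126)],.034).round(4))
print('scale',f([(329,184),(329,190),(329,307),(329,312)],.018)[:,:2].tolist())
E
```

```text
blue [(180, np.int64(56), np.int64(57), np.int64(60)), (181, np.int64(56), np.int64(58), np.int64(60)), (182, np.int64(56), np.int64(57), np.int64(60)), (183, np.int64(57), np.int64(58), np.int64(60)), (184, np.int64(52), np.int64(54), np.int64(55)), (185, np.int64(67), np.int64(45), np.int64(29)), (186, np.int64(96), np.int64(59), np.int64(31)), (187, np.int64(90), np.int64(61), np.int64(38)), (188, np.int64(73), np.int64(74), np.int64(77)), (189, np.int64(69), np.int64(75), np.int64(81)), (190, np.int64(89), np.int64(97), np.int64(103)), (191, np.int64(71), np.int64(78), np.int64(83)), (192, np.int64(69), np.int64(75), np.int64(81)), (193, np.int64(70), np.int64(77), np.int64(82)), (194, np.int64(70), np.int64(77), np.int64(82)), (195, np.int64(67), np.int64(74), np.int64(79)), (196, np.int64(99), np.int64(101), np.int64(103)), (197, np.int64(55), np.int64(44), np.int64(38)), (198, np.int64(51), np.int64(30), np.int64(15)), (199, np.int64(69), np.int64(42), np.int64(20)), (200, np.int64(90), np.int64(56), np.int64(29)), (201, np.int64(95), np.int64(59), np.int64(30))]
yel [(302, np
[... 1277 characters left out ...]
), (355, np.int64(59), np.int64(63), np.int64(68)), (356, np.int64(31), np.int64(30), np.int64(32)), (357, np.int64(55), np.int64(39), np.int64(27)), (358, np.int64(101), np.int64(62), np.int64(32)), (359, np.int64(100), np.int64(63), np.int64(31)), (360, np.int64(98), np.int64(61), np.int64(27)), (361, np.int64(102), np.int64(69), np.int64(43)), (362, np.int64(123), np.int64(115), np.int64(108)), (363, np.int64(149), np.int64(164), np.int64(173)), (364, np.int64(148), np.int64(164), np.int64(171)), (365, np.int64(147), np.int64(164), np.int64(171))]
knob [[ 69.3 -18.8 146.2]] [[0.4468 0.2766 0.078 ]] pivot [[0.4672 0.279  0.034 ]]
scale [[21.8, 1.7], [16.8, 1.7], [-89.9, 1.8], [-94.9, 1.8]]
```

```bash
python3 - <<'E'
from h import *
c=ctrl.calibration('wrist'); im=cv2.imread('pics/w9.png'); o,p,rt=pose(); g=im.astype(int)
f=lambda uv,z:(rt.inv().apply(onz(c,uv,z)-p)*1000).round(1)[:,:2].tolist()
print([(r,int(g[r,315:345].mean()),int(g[r,290:296].mean())) for r in range(232,256)])
print('yel',[(r,int(g[r,318:345,2].mean()),int(g[r,290:297].mean())) for r in range(345,385)])
print('rail top -y edges b,g',f([(329,184.6),(329,307.2)],.018),'base fronts',f([(329,187.5),(329,310.3)],.012))
print('green borders',[(r,*g[r,329-25:354].mean(0).astype(int)) for r in range(246,300,1) if abs(g[r,304:354].mean(0)[1]-g[r,304:354].mean(0)[2])>6])
print('x base',f([(301.2,188),(355.8,188)],.012),'tabs', f([(296,205),(362,205)],.018))
E
```

```text
[(232, 65, 159), (233, 65, 161), (234, 61, 113), (235, 53, 79), (236, 44, 76), (237, 38, 37), (238, 34, 23), (239, 29, 27), (240, 29, 25), (241, 29, 26), (242, 26, 26), (243, 25, 24), (244, 25, 25), (245, 25, 23), (246, 25, 25), (247, 25, 24), (248, 26, 27), (249, 24, 45), (250, 29, 73), (251, 30, 76), (252, 13, 76), (253, 8, 77), (254, 7, 77), (255, 7, 75)]
yel [(345, 90, 71), (346, 90, 71), (347, 90, 70), (348, 90, 71), (349, 90, 63), (350, 90, 39), (351, 90, 32), (352, 90, 30), (353, 90, 30), (354, 89, 31), (355, 90, 33), (356, 90, 34), (357, 91, 34), (358, 90, 33), (359, 90, 34), (360, 90, 34), (361, 90, 47), (362, 89, 71), (363, 89, 70), (364, 89, 70), (365, 89, 70), (366, 90, 76), (367, 89, 95), (368, 89, 72), (369, 89, 59), (370, 89, 62), (371, 89, 71), (372, 89, 79), (373, 90, 79), (374, 88, 79), (375, 76, 79), (376, 48, 79), (377, 16, 78), (378, 16, 78), (379, 17, 78), (380, 16, 79), (381, 16, 80), (382, 16, 82), (383, 16, 83), (384, 16, 85)]
rail top -y edges b,g [[21.3, 1.7], [-90.1, 1.8]] base fronts [[18.0, 1.7], [-96.1, 1.8]]
green borders [(249, np.int64(23), np.int64(28), np.int64(20)), (250, np.int64(28), np.int64(39), np.int64(21)), (251, np.int64(28), np.int64(39), np.int64(22)), (252, np.int64(13), np.int64(16), np.int64(10)), (292, np.int64(27), np.int64(37), np.int64(22)), (293, np.int64(34), np.int64(47), np.int64(26)), (294, np.int64(34), np.int64(47), np.int64(27)), (295, np.int64(33), np.int64(46), np.int64(26))]
x base [[17.6, -21.9], [17.6, 24.5]] tabs [[4.1, -26.1], [4.1, 29.5]]
```

Yellow's gap is 6.0 mm. Blue's is 3.3 mm, so I'll shift blue by −2.7 mm.

Call:
{"method": "send_rows", "body": {"dr": [[0, 0, 0], [0, 0, 0], [0, 0, 0], [0, 0, 0], [0, 0, 0], [0, 0, 0], [0, 0, 0], [0, 0, 0]], "xyz": [[0, 0, 3], [0, 0, 6], [0, 0, 9], [0, 0, 12], [0, 0, 14.5], [0, 0, 16], [0, 0, 16.8], [0, 0, 16.8]], "jaw": [100, 100, 100, 100, 100, 100, 80, 60]}}

```text
time_s: 29.75
eef_pos: [0.4755, 0.2108, 0.0563]
eef_rot: [-0.0, 0.654, 0.756, -0.0]
wrist_force: [-0.2, 0.0, 0.6]
opening: 0.611
grasp_force: 0.0
```

Call:
{"method": "send_rows", "body": {"dr": [[0, 0, 0], [0, 0, 0], [0, 0, 0], [0, 0, 0], [0, 0, 0], [0, 0, 0], [0, 0, 0], [0, 0, 0]], "xyz": [[0, 0, 0], [0, 0, 0], [0, 0, 0], [0, 0, 0], [0, 0, -0.2], [-0.15, 0, -0.3], [-0.27, 0, -0.3], [-0.27, 0, -0.1]], "jaw": [50, 40, 30, 30, 30, 30, 30, 30]}}

```text
time_s: 30.75
eef_pos: [0.4759, 0.208, 0.0572]
eef_rot: [-0.0, 0.654, 0.756, 0.0]
wrist_force: [-0.1, 0.1, -0.3]
opening: 0.506
grasp_force: 61.7
```

Call:
{"method": "send_rows", "body": {"dr": [[0, 0, 0], [0, 0, 0], [0, 0, 0], [0, 0, 0], [0, 0, 0], [0, 0, 0], [0, 0, 0], [0, 0, 0]], "xyz": [[0, 0, 0.1], [0, 0, 0.1], [0, 0, 0.1], [0, 0, 0.1], [0, 0, -1], [0, 0, -4], [0, 0, -8], [0, 0, -13]], "jaw": [30, 55, 60, 80, 100, 100, 100, 100]}}

```text
time_s: 31.75
eef_pos: [0.4752, 0.208, 0.1885]
eef_rot: [-0.0, 0.654, 0.756, -0.001]
wrist_force: [1.0, -0.1, -0.0]
opening: 1.0
grasp_force: 0.0
```

Call:
{"method": "send_rows", "body": {"dr": [[0, 0, 0], [0, 0, 0], [0, 0, 0], [0, 0, 0], [0, 0, 0], [0, 0, 0], [0, 0, 0], [0, 0, 0]], "xyz": [[0, 0, -2], [0, 0, -4], [0, 0, -4], [0, 0, -4], [0, 0, -4], [0, 0, -4], [0, 0, -4], [0, 0, -4]], "jaw": [60, 20, 0, 0, 0, 0, 0, 0]}}

```text
time_s: 32.75
eef_pos: [0.4758, 0.2081, 0.2271]
eef_rot: [-0.0, 0.654, 0.756, -0.0]
wrist_force: [0.8, 0.7, -0.0]
opening: 0.001
grasp_force: 0.0
```

```bash
python3 - <<'E'
from h import *
im,c=snap('wrist','w10.png'); o,p,rt=pose(); g=im.astype(int); print(p)
f=lambda uv,z:(rt.inv().apply(onz(c,uv,z)-p)*1000).round(1)[:,:2].tolist()
print([(r,*g[r,315:345].mean(0).astype(int).tolist()) for r in range(176,204)])
im2,_=snap('top','t4.png')
cv2.imwrite('pics/v10.png',np.vstack([im[:,:,::-1][60:400,160:500],cv2.resize(im2[150:345,155:495,::-1],(340,195))]))
E
```

```text
[0.47583994 0.2081369  0.22718122]
[(176, 65, 63, 61), (177, 66, 63, 61), (178, 65, 62, 61), (179, 65, 62, 61), (180, 62, 60, 59), (181, 35, 43, 56), (182, 31, 59, 95), (183, 34, 67, 107), (184, 34, 66, 106), (185, 27, 44, 66), (186, 25, 25, 31), (187, 50, 46, 45), (188, 84, 78, 72), (189, 85, 80, 73), (190, 121, 114, 105), (191, 93, 88, 80), (192, 87, 81, 74), (193, 88, 82, 75), (194, 89, 83, 76), (195, 111, 104, 95), (196, 65, 69, 75), (197, 22, 35, 54), (198, 21, 41, 66), (199, 28, 55, 89), (200, 33, 62, 100), (201, 34, 65, 105), (202, 36, 69, 110), (203, 37, 70, 112)]
```

View pics/v10.png

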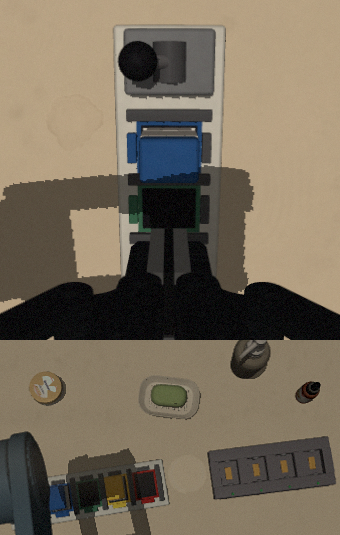

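Blue is centred now with a 6.2 mm gap, the dock is empty and the soap is in its dish. The lever knob is at wrist pixel (297,120). I'll push it with the closed fingers.

Call:
{"method": "send_rows", "body": {"dr": [[0, 0, 0], [0, 0, 0], [0, 0, 0], [0, 0, 0], [0, 0, 0], [0, 0, 0], [0, 0, 0], [0, 0, 0]], "xyz": [[3, -3, 0], [6, -6, 0], [7.1, -8, 2], [7.1, -8, 5], [7.1, -8, 8], [7.1, -8, 11], [7.1, -8, 13.5], [7.1, -8, 14.6]], "jaw": [0, 0, 0, 0, 0, 0, 0, 0]}}

```text
time_s: 33.85
eef_pos: [0.3857, 0.2666, 0.08]
eef_rot: [-0.001, 0.654, 0.756, -0.001]
wrist_force: [0.5, -0.2, -0.1]
opening: -0.002
grasp_force: 0.0
```

Call:
{"method": "send_rows", "body": {"dr": [[0, 0, 0], [0, 0, 0], [0, 0, 0], [0, 0, 0], [0, 0, 0], [0, 0, 0], [0, 0, 0], [0, 0, 0]], "xyz": [[0, 0.5, 0], [0, 1.5, 0], [0, 2.5, 0], [0, 3.5, 0], [0, 4.5, 0], [0, 5.5, 0], [0, 6.5, 0], [0, 7, 0]], "jaw": [0, 0, 0, 0, 0, 0, 0, 0]}}

```text
time_s: 34.85
eef_pos: [0.4565, 0.277, 0.0812]
eef_rot: [0.0, 0.654, 0.756, 0.0]
wrist_force: [-1.4, -0.7, 0.2]
opening: -0.0
grasp_force: 0.6
```

```bash
python3 - <<'E'
from h import *
print(pose()[1])
im,c=snap('wrist','w11.png'); im2,_=snap('scene')
cv2.imwrite('pics/v11.png',np.hstack([cv2.resize(im[:,:,::-1],(400,300)),cv2.resize(im2[200:380,190:430,::-1],(400,300))]))
E
```

```text
[0.45645773 0.27702726 0.08115973]
```

View pics/v11.png

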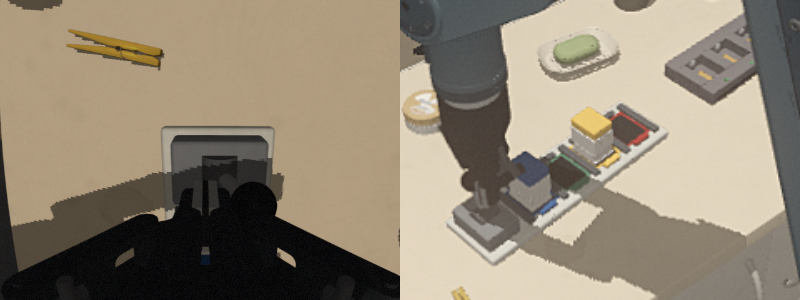

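The knob is past centre, to the right of the fingers. I'll keep pushing until the stop is felt.

Call:
{"method": "send_rows", "body": {"dr": [[0, 0, 0], [0, 0, 0], [0, 0, 0], [0, 0, 0], [0, 0, 0], [0, 0, 0], [0, 0, 0], [0, 0, 0]], "xyz": [[0, 0.2, 0], [0, 0.4, 0], [0, 0.6, 0], [0, 0.8, 0], [0, 0.8, 0], [0, 0.8, 0], [0, 0.8, 0], [0, 0.8, 0]], "jaw": [0, 0, 0, 0, 0, 0, 0, 0]}}

```text
time_s: 35.95
eef_pos: [0.4636, 0.2781, 0.0813]
eef_rot: [-0.0, 0.654, 0.756, -0.0]
wrist_force: [-1.4, -0.5, -1.6]
opening: -0.004
grasp_force: 0.8
```

Call:
{"method": "send_rows", "body": {"dr": [[0, 0, 0], [0, 0, 0], [0, 0, 0], [0, 0, 0], [0, 0, 0], [0, 0, 0], [0, 0, 0], [0, 0, 0]], "xyz": [[0, 0.1, 0], [0, 0.2, 0], [0, 0.3, 0], [0, 0.4, 0], [0, 0.4, 0], [0, 0.4, 0], [0, 0.4, 0], [0, 0.4, 0]], "jaw": [0, 0, 0, 0, 0, 0, 0, 0]}}

```text
time_s: 36.95
eef_pos: [0.4643, 0.2782, 0.0809]
eef_rot: [-0.002, 0.654, 0.756, -0.003]
wrist_force: [-14.8, -2.7, 10.0]
opening: -0.004
grasp_force: 7.6
```

The stop is reached at 15 N. Now I'll back off, rise and look.

Call:
{"method": "send_rows", "body": {"dr": [[0, 0, 0], [0, 0, 0], [0, 0, 0], [0, 0, 0], [0, 0, 0], [0, 0, 0], [0, 0, 0], [0, 0, 0]], "xyz": [[0, -1, 0], [0, -3, 0], [0, -5, -1], [0, -6, -4], [-2, -7, -8], [-6, -8, -12], [-11, -9, -15], [-16, -10, -15]], "jaw": [0, 0, 0, 0, 0, 0, 0, 0]}}

```text
time_s: 37.95
eef_pos: [0.3939, 0.1046, 0.2348]
eef_rot: [0.004, 0.654, 0.757, 0.003]
wrist_force: [0.0, -1.7, -0.2]
opening: 0.005
grasp_force: 0.0
```

Call:
{"method": "send_rows", "body": {"dr": [[0, 0, 0], [0, 0, 0], [0, 0, 0], [0, 0, 0], [0, 0, 0], [0, 0, 0], [0, 0, 0], [0, 0, 0]], "xyz": [[-5, 0, 0], [-10, 0, 0], [-15, 0, 0], [-20, 0, 0], [-25, 0, 0], [-30, 0, 0], [-34, 0, 0], [-34, 0, 0]], "jaw": [0, 0, 0, 0, 0, 0, 0, 0]}}

```text
time_s: 38.95
eef_pos: [0.4409, -0.2336, 0.2318]
eef_rot: [0.001, 0.656, 0.755, -0.0]
wrist_force: [-0.1, 0.4, -0.0]
opening: 0.001
grasp_force: 0.0
```

```bash
python3 - <<'E'
from h import *
print(pose()[1],ctrl.get_obs()['time_s'])
im,c=snap('top')
cv2.imwrite('pics/v12.png',cv2.convertScaleAbs(cv2.resize(im[165:345,155:495,::-1],None,fx=2.35,fy=2.35,interpolation=cv2.INTER_CUBIC),alpha=1.6))
E
```

```text
[ 0.44089782 -0.23358276  0.23177922] 38.95
```

View pics/v12.png

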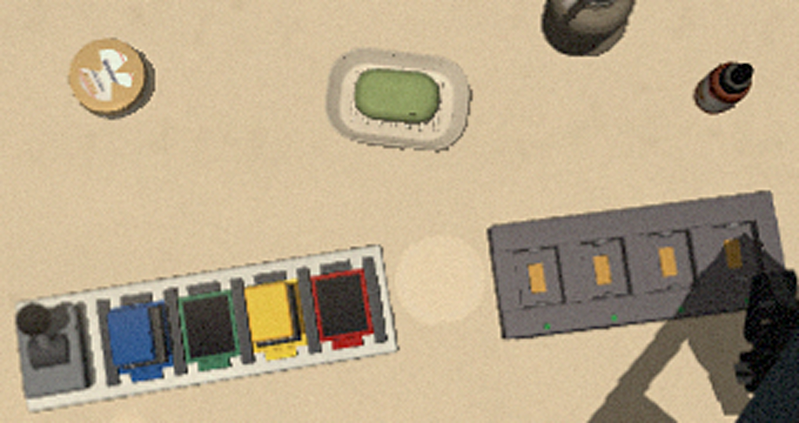

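Everything is in place. The knob is over to the far side at (38,318), the soap is mid-dish at (397,95), both loggers are upright in their bays and all four wells are empty.

```bash
python3 -c "
from bench import ctrl
print(ctrl.hand_in())"
```

```text
the job is handed in; nothing more can be done
None
```

The job is handed in, with no verdict returned: the soap is flat in the middle of its dish, the yellow and blue loggers (the only two in the dock) stand centred in their own bays, and the start lever is fully over, all in about 39 s.

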